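# Throw off the ratchet pawl and lower the feed bottle

## Task

The white feed bottle is still raised on the bottle lift, whose ratchet pawl locks it against coming down. Take the steel bar from its rest and, with the bar and not with the fingers, flick the pawl up by its lip and right over to the left so that it stays thrown back; then press the hand lever down until the tray is fully down, keeping the bottle standing on it. Lay the bar back in the two notches of its rest and leave the other things on the bench where they are.

Things in the scene. Friction and masses are not known exactly. Their poses are not given: they have to be found in the camera images.
- lift: rack-and-pinion bottle lift fixed to the bench: grey base 160 x 236 x 14 mm, column 258 tall, upright ratchet wheel (96 mm across, shaft 125 high), lever right, pawl on top. Origin on the bench under the wheel's middle; x goes into its depth (the wheel faces -x), y left, z up: 'lift' below, mm. Nothing stands before x = -45; column, bracket and tray lie behind x = 14
- pawl_pivot (a point): axis of the pawl's hinge, lift (0, 66, 172), left of the wheel's top; the axis runs along the lift's x. Its bracket and stop pin stand within 35 mm of it, left and behind
- pawl (a joint): pawl angle in rad: 0 = hooked into the wheel (it reaches from the pivot to the right over the wheel's top), grows as its lip is lifted up and over to the left; held by its own weight only (0.2 kg). Beyond about 1.4 it falls over by itself to the left onto its stop at 2.2 and stays; below that it falls back into the teeth
- pawl_lip (a point): middle of the pawl's lip, lift (0, -44, 195) when hooked, 112 mm from the pivot about which it turns: a steel tongue at x -7 to 7, 8 mm thick, rising slightly from y -5 to its end at y -59, 208 high; underside 4 mm below this point. Below it, at y -42, a free gap from the wheel's teeth (148 high) to 190, open to the front and back as far as x = 40
- lever (a joint): lever angle in rad: 0 at the start (25 degrees above level, pointing to the right), grows as the lever is pressed down, 1.14 when the tray is fully down; while the pawl is hooked it stops at about 0.09 (and then pinches the pawl, until eased up again). It takes about 2 to 6 N at the ball; a friction brake holds the lift wherever it is left
- lever_hub (a point): point on the shaft axis at the lever, lift (-28, 0, 125); the axis runs along the lift's x. The lever is a round bar 12 mm thick in the plane lift x = -28
- lever_ball (a point): centre of the plain metal ball (28 mm) at the lever's end, 108 mm from the hub axis; lift (-28, -98, 171) at the start, about (-28, -82, 55) when the tray is fully down
- carriage (a joint): how far the tray has come down in m: 0 at the start, 0.040 fully down (it is geared to the lever, 35 mm per rad)
- tray_floor (a point): middle of the tray's floor; tray 108 x 108 mm with a rim 8 mm high, lift (70, 108, 108) when raised, 40 mm lower when down
- feed_bottle_mid (a point): centre of the white feed bottle standing on the tray: 70 mm across, 165 mm tall, loose, this point 82 mm above its foot; z along the bottle
- bar_mid (a point): centre of the steel bar, 200 mm long, 12 mm thick, with a black rubber sleeve 16 mm thick and 56 mm long at its middle; x runs along the bar, both ends are alike; 0.17 kg
- rest_seat (a point): where the bar's centre lies in its rest, 55 mm above the bench; x along the bar. The rest is an aluminium foot 128 x 64 x 10 mm fixed to the bench with two upright V notches 45 mm either side of the middle, 36 mm wide at the top (67 mm above the bench), with 78 mm of room between them for the fingers
- carton: white carton 70 x 105 x 54 mm, loose bystander; origin at its underside
- bottle_r: white bottle with blue cap, 60 mm across, 125 mm tall, loose bystander; origin at its foot
- bottle_l: white bottle with red cap, 49 mm across, 100 mm tall, loose bystander; origin at its foot
Things that resemble listed ones, but are neither listed nor needed, are in the scene too. Leave any black or orange look-alike of the part that bears feed_bottle_mid alone.

How it is judged:
By the outcome, as a careful person would: the job done as asked, in the order asked, and still so for the second after the job is handed in, with the robot touching nothing.
It also fails if it takes over 58 s, if anything falls off the work surface, if the arm or the gripper's body presses on something with over 40 N, if the wrist force passes 120 N, or if a joint passes its speed limit or range.

## Robot

A 6-joint arm with a two-finger parallel gripper is mounted at the origin on a cart in front of the work surface, level with it; the furniture and walls round the work are solid. World frame = base frame: x ahead of the robot, y to its left, z up, the work surface at z = 0. Lengths are in m, angles in rad, forces in N, time in s.
With the tool pointing down it reaches from about 0.25 to 0.775 m from the base axis. Payload 4 kg.
Tool frame: the origin (TCP) lies at the very end of the fingers, on their centre line; the grasp point (between the pads) lies 19 mm behind it (robot.pinch_z is the distance from the TCP to the grasp point, in m); z points along the fingers, y is the line along which they close (so a half turn about z gives the same grasp; the last joint's range is limited). The gripper opens to 94 mm and grips with 3 to 60 N. Pads are 16 mm wide; open, the fingers measure 119 mm over their backs; the gripper's body (75 mm by 177 mm) begins 78 mm behind the grasp point.
Start: joints at [-0.103, 0.087, 1.371, -0, 1.684, -0.103], TCP at [0.55, -0, 0.181] pointing down, gripper open.
Joint ranges: [-3.1, 3.1], [-0.76, 2.03], [0.27, 2.55], [-1.08, 4.22], [0.17, 2.65], [-2.57, 2.57]. Speed limits (rad/s): [2.79, 2.79, 3.14, 3.14, 3.14, 3.14].

## Interface

Orientations are given as [roll, pitch, yaw] about the fixed x, y, z axes, in that order (R = Rz(yaw) Ry(pitch) Rx(roll)).
In Python, from bench import robot gives the robot as it stands.
- The arm moves only by the tool arm_command, never from a script. Its argument "targets" is one flat list of numbers, 7 for each row, row after row: the turn, a rotation vector about the tool's x, y, z in degrees, then the shift along the tool's x, y, z in mm, then the closure, from -1 (fully open) to 1 (shut). In form: [ax, ay, az, x, y, z, hand, ax, ay, az, x, y, z, hand, ...]. A call has 1 to 20 rows; each row is the pose to reach, as a shift and turn from the pose commanded when the call began, along the tool's axes at that moment; what a row does not reach only later rows make up. A row lasts 1/10 s, in which the tool goes at most 50 mm and 8.59 degrees, less where a joint would pass 70% of its speed; a pose out of reach is approached as far as the arm can. A call with a gripper value outside its range is refused whole. The fingers move at their own pace and stop on an object; the grip force is fixed at half the most. Time passes only in rows, so rows that repeat a pose let the fingers close. It gives the time, the measured TCP pose, the force, the opening and the grip force at its end, in the units of the state.
- robot.get_obs(): the state, without advancing time (a new reading comes with each control period).
- robot.snapshot(name): name is "scene" or "side" or "wrist"; returns a dict with "color" (400x640x3 uint8, red, green, blue), "range_z" (400x640 float32, m along the optical axis (not along the pixel's ray), 0 where there is no reading), "fx", "fy", "cx", "cy" (pixels), "dist_coeffs" ([k1, k2, p1, p2, k3] as OpenCV has them; the pictures are not rectified), "T" (4x4, takes a point from camera to world coordinates); the wrist camera has in their place "T_tool_cam" (4x4, takes a point from camera to tool coordinates, whose origin is the TCP and whose axes are the flange's). Camera axes: x right, y down, z forward; pixel columns grow to the right and rows downward; lengths in m; the calibration is good to about 2 mm. A picture is of the moment at which its call begins: read the wrist's pose just before it.
- robot.close_job(): hands the job in; it is judged then, once.
The state is a dict: "time": time; "joint_positions": joint angles; "qvel": joint speeds; "joint_torque": joint torques, N m; "tool_pos": TCP position; "ee_rot": TCP orientation; "wrist_force": force on the tool from outside, world axes, zero at the start; "wrist_torque": the same for the moment, N m; "width": finger opening in m; "finger_force": force on a finger pad.
Only numpy, scipy, OpenCV 4.12 (cv2) and the standard library are available. Lean on these libraries where they do the work, as an engineer would, in place of code of your own. Each camera call takes 0.05 s, during which the arm holds its last target. There are 200 camera calls.

## Working session

There is one attempt and no reset: what is moved stays moved. The work goes in short steps, Python scripts to look and compute and a tool call to move; the robot and the scene stay as the last step left them, time stands still between calls to the robot, and variables do not carry over. Pictures are saved under pics/ and viewed, at most 10 in all, crops included, and the job is handed in when it is done.

Besides the shell and the picture viewer there is one more tool, called after "Call:" by a JSON object that holds its "op" and its "data", one argument or row to a line. arm_command: Moves the arm, as the interface text tells. Its arguments: {"type":"object","properties":{"targets":{"type":"array"}},"required":["targets"]}

```bash
mkdir -p pics; ls
cat > h.py <<'E'
import numpy as np,cv2
from scipy.spatial.transform import Rotation as R
from bench import robot
def snap(n):
    o=robot.get_obs(); s=robot.snapshot(n)
    if n=="wrist":
        T=np.eye(4);T[:3,:3]=R.from_euler('xyz',o['ee_rot']).as_matrix();T[:3,3]=o['tool_pos']
        s['T']=T@s['T_tool_cam']
    s['K']=np.array([[s['fx'],0,s['cx']],[0,s['fy'],s['cy']],[0,0,1.]])
    return s
def cloud(s):
    v,u=np.mgrid[0:400,0:640]
    p=cv2.undistortPoints(np.stack([u,v],-1).reshape(-1,1,2).astype(np.float32),s['K'],np.array(s['dist_coeffs'])).reshape(400,640,2)
    z=s['range_z'][...,None]
    P=np.concatenate([p*z,z],-1)@s['T'][:3,:3].T+s['T'][:3,3]
    P[s['range_z']==0]=np.nan
    return P
def ray(s,u,v,h):
    p=cv2.undistortPoints(np.array([[[u,v]]],np.float32),s['K'],np.array(s['dist_coeffs'])).ravel()
    d=s['T'][:3,:3]@np.array([*p,1]);c=s['T'][:3,3]
    return c+d*(h-c[2])/d[2]
def proj(s,P):
    T=np.linalg.inv(s['T']);r=cv2.Rodrigues(T[:3,:3])[0]
    return cv2.projectPoints(np.array(P,float).reshape(-1,1,3),r,T[:3,3],s['K'],np.array(s['dist_coeffs']))[0].reshape(-1,2)
E
python3 - <<'E'
from h import *
print(robot.get_obs())
a=snap("scene");b=snap("side")
for n,s in(("scene",a),("side",b)):
    cv2.imwrite(f"pics/{n}1.png",s['color'][...,::-1]); print(n,s['T'].round(3).tolist(),s['fx'])
    np.save(f"{n}_cloud.npy",cloud(s))
E
```

```text
pics
{'time': 0.0, 'joint_positions': array([-1.03099022e-01,  8.79795900e-02,  1.37224367e+00, -1.14129633e-05,
        1.68357290e+00, -1.03125945e-01]), 'qvel': array([-0.00166616, -0.00035538, -0.00035198,  0.0013317 , -0.00070624,
       -0.00140405]), 'joint_torque': array([ 1.28542815e-03, -3.40182602e+01, -3.02423716e+01,  7.18220207e-02,
        3.29729996e-02, -1.13141955e-04]), 'tool_pos': array([5.49408066e-01, 5.28877036e-05, 1.79896155e-01]), 'ee_rot': array([-3.13939968e+00, -2.15553211e-04,  1.57082174e+00]), 'wrist_force': array([-0.9947488 , -0.0755885 , -0.37205515]), 'wrist_torque': array([-0.01167196,  0.01849988,  0.01318682]), 'finger_force': 0.0, 'width': 0.09389429681962527}
scene [[-0.753, -0.507, 0.419, -0.181], [-0.657, 0.566, -0.498, 0.914], [0.015, -0.65, -0.76, 1.389], [0.0, 0.0, 0.0, 1.0]] 505.46062918001496
side [[0.972, -0.15, 0.183, 0.223], [-0.236, -0.553, 0.799, -1.17], [-0.018, -0.82, -0.572, 1.048], [0.0, 0.0, 0.0, 1.0]] 428.0105286270364
```

View pics/scene1.png

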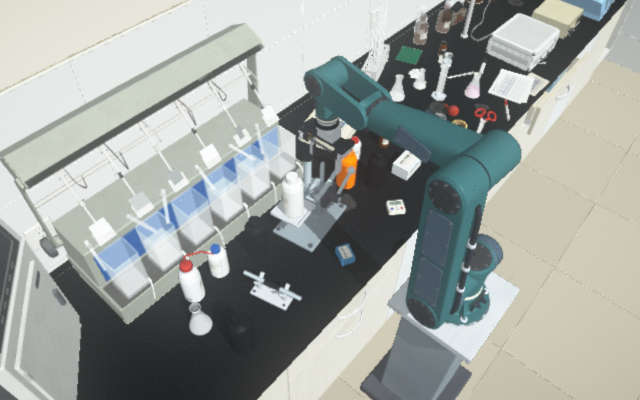

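View pics/side1.png

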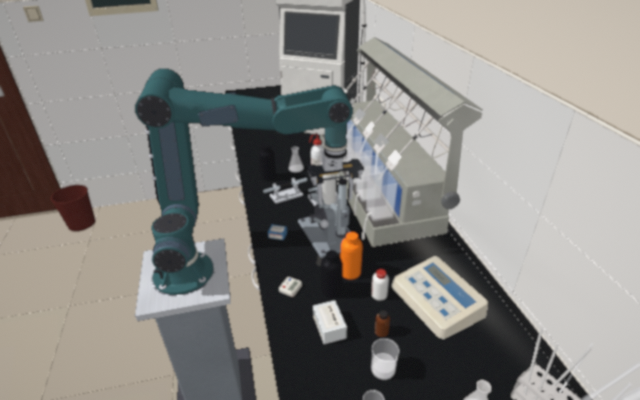

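The scene view shows the rest with the bar near (272,288) and the lift's base near (310,220), with the gripper above it. The side view shows the lift near (325,225), the orange bottle near (351,256) and the carton near (330,322).

Run:
```python
import numpy as np,cv2
a=cv2.imread("pics/scene1.png")[120:320,230:430]; b=cv2.imread("pics/side1.png")[130:280,250:400]
cv2.imwrite("pics/c1.png",np.hstack([cv2.resize(a,(400,400),interpolation=2),cv2.resize(b,(400,400),interpolation=2)]))
P=np.load("scene_cloud.npy")
for u,v in[(272,288),(300,235),(345,255),(396,207),(406,165),(291,200),(215,260),(190,280),(315,215)]:
    print(u,v,P[v,u].round(3))
```

```text
272 288 [0.426 0.386 0.057]
300 235 [0.519 0.158 0.014]
345 255 [0.348 0.127 0.027]
396 207 [ 0.345 -0.158  0.02 ]
406 165 [ 0.423 -0.328  0.051]
291 200 [0.539 0.175 0.195]
215 260 [0.606 0.448 0.098]
190 280 [0.592 0.553 0.124]
315 215 [0.53  0.068 0.03 ]
```

View pics/c1.png

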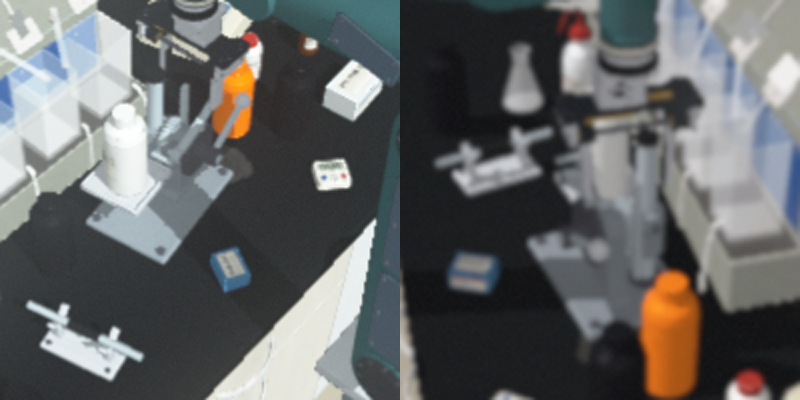

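The crop shows the base plate corners at scene pixels about (273,231), (312,251) and (346,206), the bar from (244,272) to (300,299), and the lever ball near (351,170).

Run:
```python
from h import *
s=snap("scene")
for u,v,h in[(273.5,231,.014),(312.5,251,.014),(346.5,206,.014),(244,272,.055),(300,299,.055),(351,170,.171)]:
    print(u,v,ray(s,u,v,h).round(4))
P=cloud(s)
m=(P[...,2]>.008)&(P[...,2]<.02)&(abs(P[...,0]-.52)<.2)&(abs(P[...,1]-.05)<.2)
r=cv2.minAreaRect((P[m][:,:2]*1000).astype(np.float32));print(r,m.sum())
m=(P[...,2]>.045)&(P[...,2]<.075)&(abs(P[...,0]-.43)<.13)&(abs(P[...,1]-.39)<.12)
Q=P[m];c=Q.mean(0);print(c,np.linalg.svd(Q-c)[2][0],Q.min(0),Q.max(0),m.sum())
```

```text
273.5 231 [0.5975 0.2051 0.014 ]
312.5 251 [0.4435 0.1789 0.014 ]
346.5 206 [ 0.4817 -0.0484  0.014 ]
244 272 [0.5312 0.4024 0.055 ]
300 299 [0.3374 0.3572 0.055 ]
351 170 [ 0.494  -0.0722  0.171 ]
((511.113037109375, 48.17799377441406), (381.4720153808594, 393.34124755859375), 0.3299805223941803) 1500
[0.44507978 0.3711708  0.05944722] [-0.98517572  0.17154257 -0.00139447] [0.33510178 0.27526751 0.04500252] [0.5597056  0.41430133 0.0733351 ] 396
```

Call:
{"op": "arm_command", "data": {
  "targets": [0,0,0,0,0,-45,-1,0,0,0,0,0,-90,-1,0,0,0,0,0,-130,-1,0,0,0,0,0,-130,-1]
}}

```text
time: 0.55
tool_pos: [0.5519, -0.0002, 0.3183]
ee_rot: [3.129, 0.001, 1.571]
wrist_force: [-0.1, -0.0, 0.5]
width: 0.094
finger_force: 0.0
```

Call:
{"op": "arm_command", "data": {
  "targets": [0,0,-8,35,-10,0,-1,0,0,-16.5,75,-20,0,-1,0,0,-25,115,-34,0,-1,0,0,-33.5,155,-48,0,-1,0,0,-42,195,-60,0,-1,0,0,-50.5,235,-72,0,-1,0,0,-59,270,-84,0,-1,0,0,-67.5,305,-95,0,-1,0,0,-76,335,-105,20,-1,0,0,-84.5,360,-112,40,-1,0,0,-93,375,-116,70,-1,0,0,-101,380,-118,90,-1,0,0,-103,380,-118,100,-1,0,0,-103,380,-118,100,-1,0,0,-103,380,-118,100,-1]
}}

```text
time: 2.05
tool_pos: [0.4318, 0.3798, 0.2105]
ee_rot: [-3.141, -0.001, -2.916]
wrist_force: [-1.4, -0.3, -1.0]
width: 0.0941
finger_force: 0.0
```

Run:
```python
from h import *
o=robot.get_obs();print(o['tool_pos'],o['ee_rot'],o['joint_positions'].round(2))
w=snap("wrist");print(w['T_tool_cam'].round(3).tolist())
a=snap("scene")
im=cv2.resize(a['color'][130:280,230:430],(800,600),interpolation=2)
cv2.imwrite("pics/s2.png",im[...,::-1]);cv2.imwrite("pics/w2.png",w['color'][...,::-1])
np.savez("w2.npz",P=cloud(w))
P=cloud(w);m=(P[...,2]>.045)&(P[...,2]<.08)
Q=P[m];print(m.sum(),Q.min(0),Q.max(0))
```

```text
[0.4317919  0.37977681 0.21047522] [-3.14104063e+00 -1.06935623e-03 -2.91559765e+00] [ 0.62  0.14  1.25 -0.    1.75 -1.17]
[[0.0, -0.96, -0.281, 0.082], [1.0, 0.0, -0.001, -0.001], [0.001, -0.281, 0.96, -0.205], [0.0, 0.0, 0.0, 1.0]]
6754 [0.33545983 0.01445813 0.04506273] [0.68140391 0.64161798 0.07999483]
```

View pics/w2.png

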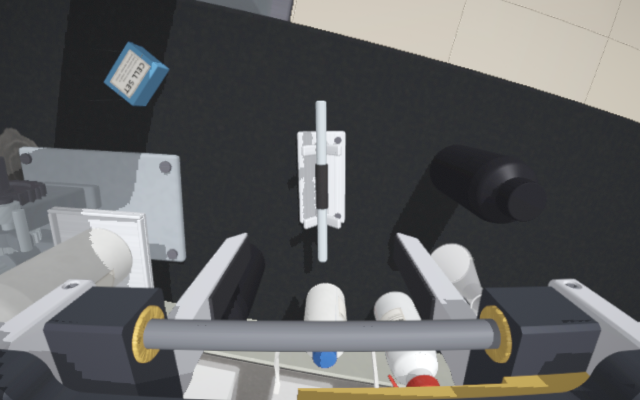

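View pics/s2.png

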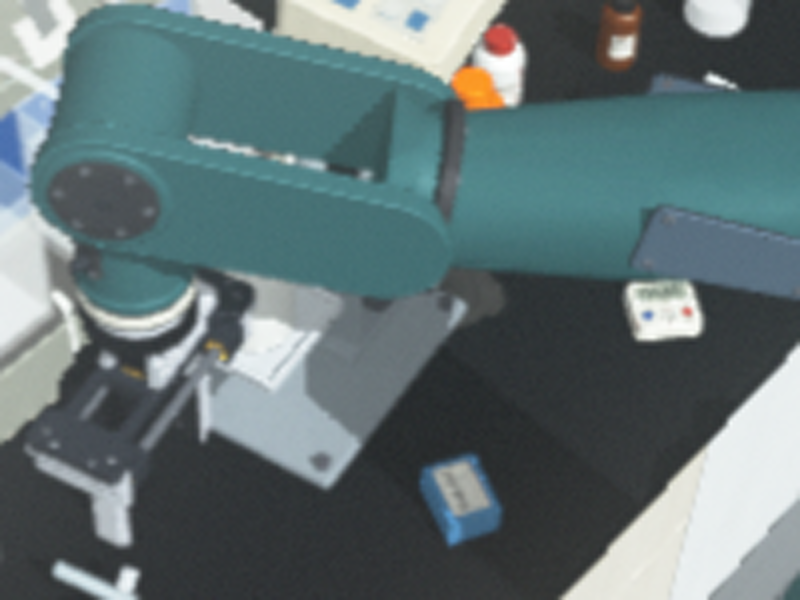

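The wrist picture shows the bar upright from (320,102) to (322,260) with its black sleeve at (321,186). The lift base corner is at (185,262) and the bystander bottles are at (325,320) and (408,335). The arm hides the lift in the scene view.

Run:
```python
from h import *
o=robot.get_obs()
w=snap("wrist")
for u,v,h in[(320.5,102,.055),(322.5,261,.055),(321,163,.055),(321,208,.055),(185,262,.014),(182,156,.014)]: print(ray(w,u,v,h).round(4))
hsv=cv2.cvtColor(w['color'],cv2.COLOR_RGB2HSV)
P=cloud(w);m=(P[...,2]>.045)&(P[...,2]<.068)&(np.hypot(P[...,0]-.432,P[...,1]-.38)<.12)&(np.arange(640)>310)&(np.arange(640)<332)
v,u=np.nonzero(m);Q=P[m];c=Q.mean(0);d=np.linalg.svd(Q-c)[2][0];t=(Q-c)@d
print(c,d,(c+d*(t.min()+t.max())/2),t.max()-t.min())
```

```text
[0.3386 0.3562 0.055 ]
[0.5348 0.4039 0.055 ]
[0.4073 0.3726 0.055 ]
[0.4629 0.3853 0.055 ]
[0.6047 0.2074 0.014 ]
[0.4458 0.188  0.014 ]
[0.42702738 0.37713771 0.06043631] [ 0.97224771  0.23395075 -0.00119984] [0.43315267 0.37861163 0.06042875] 0.19847880968717013
```

Call:
{"op": "arm_command", "data": {
  "targets": [0,0,-0.6,-3.5,-0.5,40,-1,0,0,-0.6,-3.5,-0.5,80,-1,0,0,-0.6,-3.5,-0.5,120,-1,0,0,-0.6,-3.5,-0.5,150,-1,0,0,-0.6,-3.5,-0.5,165,-1,0,0,-0.6,-3.5,-0.5,174.5,-1,0,0,-0.6,-3.5,-0.5,174.5,-1,0,0,-0.6,-3.5,-0.5,174.5,1,0,0,-0.6,-3.5,-0.5,174.5,1,0,0,-0.6,-3.5,-0.5,174.5,1,0,0,-0.6,-3.5,-0.5,174.5,1,0,0,-0.6,-3.5,-0.5,174.5,1,0,0,-0.6,-3.5,-0.5,174.5,1,0,0,-0.6,-3.5,-0.5,174.5,1]
}}

```text
time: 3.6
tool_pos: [0.4355, 0.3803, 0.0366]
ee_rot: [-3.142, 0.0, -2.904]
wrist_force: [0.3, -1.3, -0.3]
width: 0.0417
finger_force: 0.0
```

Fingers are still closing; I'll give them more time.

Call:
{"op": "arm_command", "data": {
  "targets": [0,0,0,0,0,0,1,0,0,0,0,0,0,1,0,0,0,0,0,0,1,0,0,0,0,0,0,1,0,0,0,0,0,0,1,0,0,0,0,0,0,1]
}}

```text
time: 4.2
tool_pos: [0.4364, 0.3808, 0.0386]
ee_rot: [3.141, 0.003, -2.904]
wrist_force: [-1.5, -0.6, 6.1]
width: 0.0006
finger_force: 3.1
```

The fingers shut to 0.6 mm, so the bar was not gripped. I'll look before doing anything else.

Run:
```python
from h import *
w=snap("wrist");cv2.imwrite("pics/w3.png",w['color'][...,::-1])
print(robot.get_obs())
P=cloud(w);
m=(np.hypot(P[...,0]-.435,P[...,1]-.38)<.11)&(P[...,2]>.03)&(P[...,2]<.1)
print(m.sum(),np.histogram(P[m][:,2],14,(.03,.1)))
```

```text
{'time': 4.25, 'joint_positions': array([ 6.19749091e-01,  2.18499599e-01,  1.50855503e+00, -3.13733411e-04,
        1.41196473e+00, -1.18841414e+00]), 'qvel': array([6.82703812e-04, 2.04840177e-03, 2.62452957e-03, 6.35853368e-04,
       9.05267428e-05, 7.20225732e-04]), 'joint_torque': array([ 5.94599079e-02, -3.43499959e+01, -2.62964004e+01,  9.54162679e-02,
       -4.49464833e-01, -3.86509801e-04]), 'tool_pos': array([0.4363407 , 0.38073068, 0.03863715]), 'ee_rot': array([ 3.14092000e+00,  2.50308118e-03, -2.90417737e+00]), 'wrist_force': array([-1.28256967, -1.01331195,  6.4540654 ]), 'wrist_torque': array([-0.08008671,  0.17706658,  0.00091912]), 'finger_force': 3.1249124310852494, 'width': 0.0004840835143294847}
5419 (array([   4,    5,   11,    4,  119, 1222, 2792,  319,  117,  134,  146,
        161,  187,  198]), array([0.03 , 0.035, 0.04 , 0.045, 0.05 , 0.055, 0.06 , 0.065, 0.07 ,
       0.075, 0.08 , 0.085, 0.09 , 0.095, 0.1  ]))
```

View pics/w3.png

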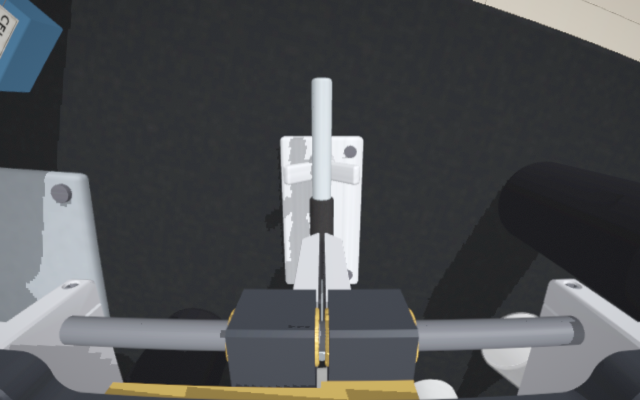

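The bar still lies in its notches, seen from (321,78) to the sleeve at (321,215). The shut fingertips appear at (322,235), over the sleeve. I'll check the heights of the fingers and bar.

Run:
```python
from h import *
w=snap("wrist");P=cloud(w)
for u,v in[(321,90),(321,150),(321,190),(316,205),(321,210),(326,205),(321,225),(321,232),(314,240),(330,240),(312,255),(334,255),(310,270),(335,270),(322,285)]: print(u,v,P[v,u].round(4))
print(proj(w,[robot.get_obs()['tool_pos'],[.4355,.3798,.055]]))
```

```text
321 90 [0.3431 0.3569 0.0626]
321 150 [0.3763 0.3649 0.0613]
321 190 [0.4004 0.3707 0.0616]
316 205 [0.4105 0.3699 0.0619]
321 210 [0.4123 0.3736 0.0641]
326 205 [0.4087 0.3759 0.0629]
321 225 [0.4219 0.3759 0.0646]
321 232 [0.4268 0.3771 0.0638]
314 240 [0.4283 0.3731 0.0755]
330 240 [0.4259 0.3825 0.0756]
312 255 [0.4277 0.3724 0.0973]
334 255 [0.4254 0.384  0.0961]
310 270 [0.4286 0.372  0.112 ]
335 270 [0.4257 0.3839 0.112 ]
322 285 [0.4294 0.3783 0.1219]
[[322.85333499 231.9386168 ]
 [321.902992   239.556534  ]]
```

Run:
```python
from h import *
P=np.load("w2.npz")['P'];print("open TCP z .2105")
m=(P[...,2]>.15);
for u,v in[(242,236),(238,242),(232,248),(225,255),(212,272),(403,238),(408,245),(415,252)]: print(u,v,P[v,u].round(4))
s=snap("scene");Q=cloud(s)
p=proj(s,[[.4364,.3807,z] for z in(.038,.06,.08,.1)]);print(p)
x,y=p[1].round().astype(int)
im=s['color'][y-30:y+30,x-40:x+40];cv2.imwrite("pics/s3.png",cv2.resize(im,(800,600),interpolation=cv2.INTER_CUBIC)[...,::-1]);print(x,y)
```

```text
open TCP z .2105
242 236 [0.434  0.3281 0.2411]
238 242 [0.4337 0.3282 0.2512]
232 248 [0.434  0.3271 0.2596]
225 255 [0.4345 0.3257 0.2682]
212 272 [0.4352 0.3249 0.2859]
403 238 [0.4116 0.4258 0.2442]
408 245 [0.4116 0.4262 0.2544]
415 252 [0.4109 0.427  0.2648]
[[271.03249882 287.94738796]
 [270.65677163 284.1920504 ]
 [270.3082399  280.70462377]
 [269.95288468 277.14504721]]
271 284
```

View pics/s3.png

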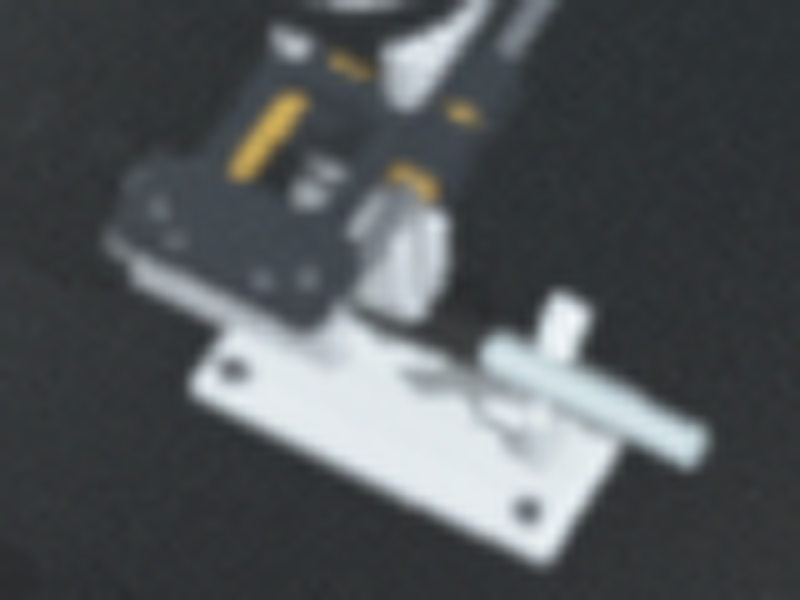

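The fingertips look to be sitting on top of the sleeve, about 25 mm higher than the reported TCP. I'll rise, open and measure where the fingers really end.

Call:
{"op": "arm_command", "data": {
  "targets": [0,0,0,0,0,-40,1,0,0,0,0,0,-80,1,0,0,0,0,0,-80,1]
}}

```text
time: 4.65
tool_pos: [0.439, 0.3827, 0.1241]
ee_rot: [3.137, 0.012, -2.904]
wrist_force: [0.6, -0.3, 1.2]
width: 0.0002
finger_force: 0.0
```

Run:
```python
from h import *
o=robot.get_obs();print(robot.pinch_z,o['tool_pos'],o['width'],o['wrist_force'],[a for a in dir(robot) if a[0]!='_'])
w=snap("wrist");P=cloud(w);t=o['tool_pos']
T=R.from_euler('xyz',o['ee_rot']).as_matrix()
L=(P-t)@T
m=(abs(L[...,0])<.03)&(abs(L[...,1])<.07)&(L[...,2]<.03)&(L[...,2]>-.075)
for z in range(-75,30,5):
    k=m&(L[...,2]*1000>=z)&(L[...,2]*1000<z+5)
    if k.sum(): print(z,k.sum(),L[k].min(0).round(3),L[k].max(0).round(3))
print(P[150:240:15,321].round(3))
```

```text
0.0188 [0.43895346 0.38274541 0.12406027] 0.0002091366219181593 [ 0.61214576 -0.31622219  1.23294766] ['IKError', 'close_job', 'get_obs', 'pinch_z', 'snapshot']
-75 260 [ 0.007 -0.013 -0.075] [ 0.01   0.012 -0.07 ]
-70 224 [ 0.007 -0.013 -0.07 ] [ 0.011  0.011 -0.065]
-65 214 [ 0.007 -0.013 -0.065] [ 0.01   0.011 -0.06 ]
-60 193 [ 0.007 -0.013 -0.06 ] [ 0.01   0.011 -0.055]
-55 164 [ 0.007 -0.013 -0.055] [ 0.01   0.011 -0.05 ]
-50 166 [ 0.008 -0.013 -0.05 ] [ 0.01   0.011 -0.045]
-45 153 [ 0.008 -0.013 -0.045] [ 0.01   0.011 -0.04 ]
-40 130 [ 0.008 -0.013 -0.04 ] [ 0.01   0.011 -0.035]
-35 105 [ 0.008 -0.013 -0.035] [ 0.01  0.01 -0.03]
-30 47 [ 0.008 -0.009 -0.03 ] [ 0.01   0.006 -0.025]
-25 2 [ 0.008 -0.001 -0.025] [ 0.009  0.001 -0.024]
[[0.389 0.369 0.061]
 [0.402 0.373 0.061]
 [0.415 0.376 0.064]
 [0.428 0.379 0.064]
 [0.442 0.382 0.065]
 [0.457 0.386 0.064]]
```

The depth shows the fingers end 25 mm behind the reported TCP, which agrees with the contact on the sleeve. So the grasp point is about 44 mm behind the TCP.

Call:
{"op": "arm_command", "data": {
  "targets": [0,0,0,0,0,0,-1,0,0,0,0,0,0,-1,0,0,0,0,0,0,-1,0,0,0,0,0,0,-1,0,0,0,0,0,0,-1,0,0,0,0,0,0,-1,0,0,0,0,0,0,-1,0,0,0,0,0,25,-1,0,0,0,0,0,50,-1,0,0,0,0,0,75,-1,0,0,0,0,0,90,-1,0,0,0,0,0,100,-1,0,0,0,0,0,105,-1,0,0,0,0,0,105,-1]
}}

```text
time: 6.1
tool_pos: [0.4356, 0.3803, 0.0116]
ee_rot: [-3.142, -0.0, -2.904]
wrist_force: [-0.3, -0.6, 0.1]
width: 0.094
finger_force: 0.0
```

Call:
{"op": "arm_command", "data": {
  "targets": [0,0,0,0,0,0,1,0,0,0,0,0,0,1,0,0,0,0,0,0,1,0,0,0,0,0,0,1,0,0,0,0,0,0,1,0,0,0,0,0,0,1,0,0,0,0,0,0,1,0,0,0,0,0,0,1,0,0,0,0,0,0,1,0,0,0,0,0,0,1,0,0,0,0,0,0,1,0,0,0,0,0,0,1]
}}

```text
time: 7.3
tool_pos: [0.4355, 0.3803, 0.0116]
ee_rot: [3.142, 0.0, -2.904]
wrist_force: [0.2, -0.8, 0.7]
width: 0.0151
finger_force: 30.0
```

Call:
{"op": "arm_command", "data": {
  "targets": [0,0,0,0,0,-20,1,0,0,0,0,0,-60,1,0,0,0,0,0,-105,1,0,0,0,10,0,-150,1,0,0,0,35,-5,-190,1,0,0,0,60,-20,-225,1,0,0,1,80,-50,-245,1,0,0,1,100,-90,-260,1,0,0,2,115,-135,-265,1,0,0,2,130,-180,-265,1,0,0,3,140,-225,-265,1,0,0,4,150,-270,-265,1,0,0,5,160,-315,-265,1,0,0,5,165,-350,-265,1,0,0,5,168,-375,-265,1,0,0,5,168,-386,-265,1,0,0,5,168,-386,-265,1,0,0,5,168,-386,-265,1]
}}

```text
time: 9.1
tool_pos: [0.3629, -0.0336, 0.2764]
ee_rot: [3.141, -0.0, -2.991]
wrist_force: [-0.4, -0.3, -1.6]
width: 0.0151
finger_force: 30.0
```

Run:
```python
from h import *
o=robot.get_obs();print(o['tool_pos'],o['ee_rot'],o['width'])
w=snap("wrist");cv2.imwrite("pics/w4.png",w['color'][...,::-1])
import pickle;pickle.dump((o,w),open("w4.pkl","wb"))
```

```text
[ 0.36292998 -0.03360702  0.2764069 ] [ 3.14063052e+00 -3.53663243e-04 -2.99087150e+00] 0.015050671132173461
```

View pics/w4.png

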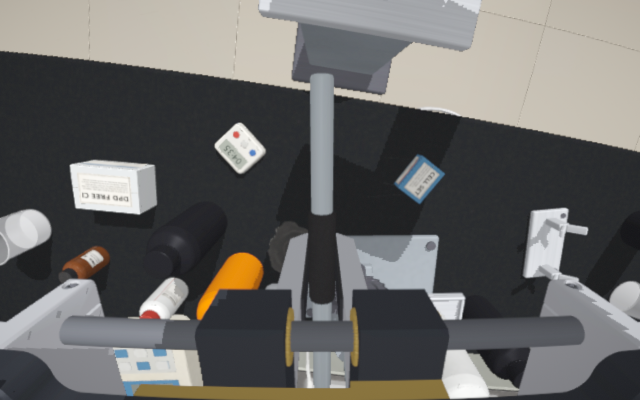

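The wrist view shows the held bar from (321,75) down through the sleeve at (320,255). The lift's front corner is at (437,236) and the rest of the lift is hidden by the gripper. I'll use the two fixed cameras in one combined crop.

Run:
```python
from h import *
import pickle
a=snap("scene");b=snap("side");pickle.dump((a,b),open("ab.pkl","wb"))
w=pickle.load(open("w4.pkl","rb"))[1];print(ray(w,437,236,.014))
out=[]
for s in(a,b):
    c=proj(s,[[.51,.03,.13]])[0].round().astype(int);x0,y0=c[0]-50,c[1]-70
    print(x0,y0);out.append(cv2.resize(s['color'][y0:y0+150,x0:x0+100],(400,600),interpolation=cv2.INTER_CUBIC))
cv2.imwrite("pics/ab.png",np.hstack(out)[...,::-1])
```

```text
[0.44560994 0.17578283 0.014     ]
277 123
271 145
```

View pics/ab.png

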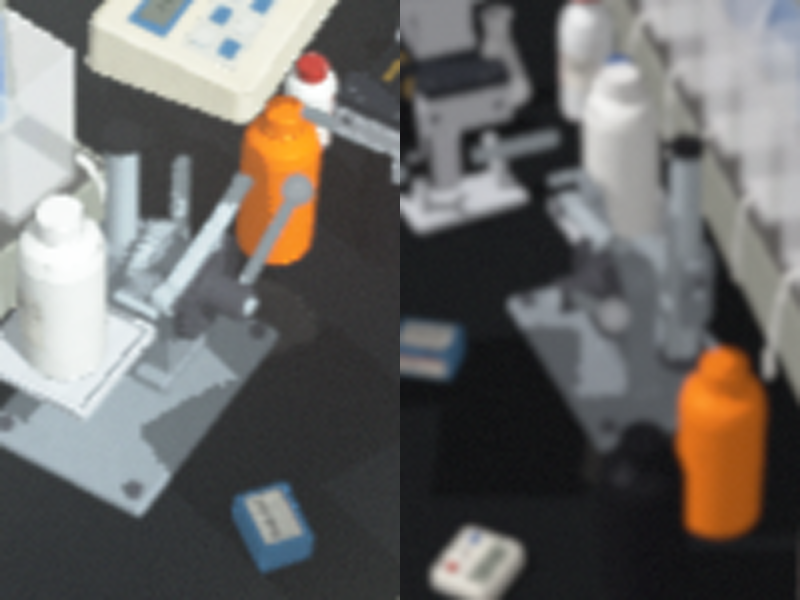

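In the combined crop, the ball is at scene (351.5,170.5) and side (324.2,224.2). The base's front corners are at scene (311.5,252) and (346.5,206.7), and side (297.7,220.7) and (321,258). The pawl's lip ends near scene (337.5,168.5).

Run:
```python
from h import *
import pickle
a,b=pickle.load(open("ab.pkl","rb"))
def tri(pa,pb):
    M=[];d=[]
    A=np.zeros((3,3));v=np.zeros(3)
    for s,p in((a,pa),(b,pb)):
        c=s['T'][:3,3];q=ray(s,*p,0.)-c;q/=np.linalg.norm(q);N=np.eye(3)-np.outer(q,q);A+=N;v+=N@c
    return np.linalg.solve(A,v)
print("ball",tri((351.5,170.5),(324.2,224.2)),ray(a,351.5,170.5,.171),ray(b,324.2,224.2,.171))
FL=ray(a,311.5,252.2,.014),ray(b,297.7,220.7,.014);FR=ray(a,346.5,206.7,.014),ray(b,321,258,.014)
print(FL,FR); e=(FL[0]+FL[1]-FR[0]-FR[1])/2;print(np.degrees(np.arctan2(-e[0],e[1])),np.linalg.norm(e))
print("lip end",ray(a,337.5,168.5,.208))
Pa,Pb=cloud(a),cloud(b)
for n,P in(("a",Pa),("b",Pb)):
    m=(abs(P[...,0]-.5)<.15)&(abs(P[...,1]-.05)<.2)
    k=m&(abs(P[...,2]-.014)<.005);Q=P[k]
    r=cv2.minAreaRect((Q[:,:2]*1000).astype(np.float32));print(n,"base",r)
    k=m&(P[...,2]>.18)&(P[...,2]<.212)&(np.hypot(P[...,0]-.5,P[...,1]+.01)<.06);print("lip",k.sum(),P[k].round(3)[:40].tolist())
# feed bottle: cap top
for P in(Pa,Pb):
    k=(P[...,2]>.2)&(P[...,2]<.255)&(np.hypot(P[...,0]-.556,P[...,1]-.147)<.05);Q=P[k];print("bottle",k.sum(),Q.min(0),Q.max(0),Q.mean(0))
for yaw in(8,9,10):
    t=np.radians(yaw);Rz=np.array([[np.cos(t),-np.sin(t)],[np.sin(t),np.cos(t)]])
    o=tri((351.5,170.5),(324.2,224.2))[:2]-Rz@[-.028,-.098];print(yaw,o,"FLlift",Rz.T@((FL[0]+FL[1])[:2]/2-o),"lipEnd",Rz@[0,-.059]+o,"pred px",proj(a,[[*(Rz@[0,-.059]+o),.208]]))
```

```text
ball [ 0.49338282 -0.07362481  0.16853134] [ 0.49128851 -0.07147963  0.171     ] [ 0.49328866 -0.07630157  0.171     ]
(array([0.44274855, 0.18471816, 0.014     ]), array([0.44544594, 0.1686643 , 0.014     ])) (array([ 0.47965664, -0.04582382,  0.014     ]), array([ 0.48234505, -0.06686625,  0.014     ]))
8.998629226742874 0.2359401972754882
lip end [ 0.51059828 -0.01799814  0.208     ]
a base ((475.1063232421875, 28.475936889648438), (397.5657958984375, 287.26861572265625), 78.95528411865234)
lip 128 [[0.557, 0.005, 0.21], [0.557, 0.005, 0.206], [0.558, -0.001, 0.2], [0.522, -0.025, 0.207], [0.519, -0.015, 0.211], [0.514, -0.019, 0.211], [0.51, -0.025, 0.21], [0.501, -0.069, 0.183], [0.497, -0.07, 0.185], [0.492, -0.068, 0.189], [0.558, 0.004, 0.195], [0.558, -0.001, 0.191], [0.518, -0.013, 0.209], [0.515, -0.016, 0.209], [0.512, -0.017, 0.21], [0.509, -0.018, 0.212], [0.507, -0.021, 0.21], [0.5, -0.062, 0.184], [0.495, -0.061, 0.188], [0.492, -0.062, 0.189], [0.492, -0.068, 0.186], [0.559, -0.003, 0.183], [0.522, -0.015, 0.2], [0.517, -0.013, 0.206], [0.512, -0.012, 0.209], [0.511,
[... 1300 characters left out ...]
.006, 0.195], [0.508, -0.001, 0.2], [0.512, 0.0, 0.198], [0.555, -0.0, 0.19]]
bottle 367 [0.52206317 0.12087255 0.20015221] [0.5890439  0.18885307 0.25472242] [0.54380305 0.16577206 0.23198952]
bottle 277 [0.52133517 0.10967413 0.20015152] [0.58661718 0.1680723  0.25457933] [0.55061327 0.12756892 0.22889959]
8 [0.50747136 0.0273183 ] FLlift [-0.04196867  0.15673921] lipEnd [ 0.51568258 -0.03110751] pred px [[338.83748888 165.63519526]]
9 [0.50570752 0.02754881] FLlift [-0.03752073  0.1569442 ] lipEnd [ 0.51493715 -0.0307248 ] pred px [[338.93925428 165.80503673]]
10 [0.50393992 0.02774849] FLlift [-0.03306989  0.15707153] lipEnd [ 0.51418516 -0.03035516] pred px [[339.04514874 165.97382836]]
```

The lift comes out at origin (0.5055, 0.0275) with yaw 9°, and its predicted lip agrees with the depth points. Next I'll lower in front and insert the bar under the lip.

Call:
{"op": "arm_command", "data": {
  "targets": [0,0,-0.4,10,-4,20,1,0,0,-0.4,10,-4,55,1,0,0,-0.4,10,-4,95,1,0,0,-0.4,10,-4,130,1,0,0,-0.4,10,-4,145,1,0,0,-0.4,10,-4,151,1,0,0,-0.4,10,-4,151,1,0,0,-0.4,10,-4,151,1]
}}

```text
time: 10.05
tool_pos: [0.3546, -0.0397, 0.1269]
ee_rot: [-3.141, 0.002, -2.984]
wrist_force: [-0.3, 0.1, -1.3]
width: 0.0154
finger_force: 30.0
```

Run:
```python
from h import *
o=robot.get_obs();t=np.radians(9);d=o['tool_pos'][:2]-[.5055,.0275]
print(o['tool_pos'],o['ee_rot'],"lift",d@[np.cos(t),np.sin(t)],d@[-np.sin(t),np.cos(t)])
for n in("scene","side"):
    P=cloud(snap(n))
    # bar points: near axis ahead of grasp
    e=np.array([np.cos(t),np.sin(t)]);f=np.array([-e[1],e[0]])
    L=np.stack([(P[...,:2]-[.5055,.0275])@e,(P[...,:2]-[.5055,.0275])@f,P[...,2]],-1)
    m=(L[...,0]>-.125)&(L[...,0]<-.046)&(abs(L[...,1]+.042)<.02)&(abs(L[...,2]-.17)<.022)
    Q=L[m];print(n,m.sum());print(Q[np.argsort(Q[:,0])][::max(1,len(Q)//10)].round(3).tolist())
```

```text
[ 0.35461667 -0.03973262  0.12694545] [-3.14058597e+00  2.26794941e-03 -2.98367380e+00] lift -0.1595432026141274 -0.042801525066671536
scene 29
[[-0.089, -0.04, 0.166], [-0.086, -0.039, 0.169], [-0.083, -0.042, 0.18], [-0.082, -0.046, 0.17], [-0.08, -0.034, 0.176], [-0.08, -0.042, 0.178], [-0.075, -0.038, 0.169], [-0.075, -0.045, 0.177], [-0.073, -0.041, 0.175], [-0.071, -0.037, 0.178], [-0.07, -0.046, 0.173], [-0.067, -0.038, 0.174], [-0.066, -0.047, 0.175], [-0.062, -0.041, 0.173], [-0.061, -0.041, 0.177]]
side 58
[[-0.124, -0.052, 0.176], [-0.119, -0.046, 0.175], [-0.113, -0.041, 0.177], [-0.107, -0.044, 0.173], [-0.103, -0.041, 0.174], [-0.098, -0.046, 0.168], [-0.094, -0.047, 0.176], [-0.088, -0.05, 0.172], [-0.081, -0.049, 0.169], [-0.075, -0.044, 0.172], [-0.071, -0.054, 0.173], [-0.066, -0.049, 0.173]]
```

The bar is level at about z = 170 mm, y = -42 mm, with its tip near x = -60 mm, as planned. Inserting it now.

Call:
{"op": "arm_command", "data": {
  "targets": [0,0,0,-15,0,0,1,0,0,0,-35,0,0,1,0,0,0,-55,0,0,1,0,0,0,-65,0,0,1,0,0,0,-68,0,0,1,0,0,0,-68,0,0,1,0,0,0,-68,0,0,1]
}}

```text
time: 10.85
tool_pos: [0.4204, -0.0293, 0.1257]
ee_rot: [-3.142, -0.0, -2.985]
wrist_force: [-0.1, -0.6, -1.7]
width: 0.015
finger_force: 30.0
```

Call:
{"op": "arm_command", "data": {
  "targets": [0,0,0,0,0.3,-10,1,0,0,0,0,1.3,-19.4,1,0,0,0,0,3.7,-30.5,1,0,0,0,0,7.9,-43,1,0,0,0,0,14.5,-56.5,1,0,0,0,0,22.9,-69,1,0,0,0,0,33,-80.2,1,0,0,0,0,44.5,-90,1,0,0,0,0,57.3,-98,1,0,0,0,0,71,-104,1,0,0,0,0,85.5,-108,1,0,0,0,0,100.5,-110,1,0,0,0,0,115.5,-110,1,0,0,0,0,130.5,-108,1,0,0,0,0,141.4,-105,1,0,0,0,0,141.4,-105,1,0,0,0,0,141.4,-105,1]
}}

```text
time: 12.55
tool_pos: [0.3986, 0.1106, 0.2306]
ee_rot: [-3.141, -0.0, -2.984]
wrist_force: [1.1, -0.4, -1.7]
width: 0.0154
finger_force: 30.0
```

```bash
cat >> h.py <<'E'
_t=np.radians(9);_e=np.array([np.cos(_t),np.sin(_t)]);_f=np.array([-_e[1],_e[0]])
def lift(P): return np.stack([(P[...,:2]-[.5055,.0275])@_e,(P[...,:2]-[.5055,.0275])@_f,P[...,2]],-1)
E
python3 - <<'E'
from h import *
for n in("scene","side"):
    L=lift(cloud(snap(n)))
    m=(abs(L[...,0])<.02)&(L[...,2]>.178)&(L[...,2]<.33)&(L[...,1]>-.07)&(L[...,1]<.2)
    Q=L[m];print(n,m.sum());print(Q[np.argsort(Q[:,2])][::max(1,len(Q)//25)].round(3).tolist())
E
```

```text
scene 153
[[-0.008, 0.072, 0.179], [0.005, 0.062, 0.18], [0.01, 0.067, 0.182], [0.007, 0.072, 0.184], [-0.008, 0.084, 0.185], [-0.005, 0.097, 0.187], [-0.004, 0.095, 0.189], [-0.006, 0.092, 0.196], [-0.004, 0.095, 0.203], [-0.003, 0.111, 0.209], [-0.006, 0.112, 0.22], [-0.006, 0.116, 0.224], [-0.003, 0.107, 0.228], [0.001, 0.106, 0.23], [-0.005, 0.133, 0.231], [0.002, 0.115, 0.232], [0.006, 0.11, 0.234], [0.001, 0.139, 0.237], [-0.005, 0.148, 0.245], [0.004, 0.167, 0.249], [-0.009, 0.161, 0.251], [-0.006, 0.167, 0.255], [0.003, 0.17, 0.257], [-0.002, 0.1, 0.271], [0.002, 0.105, 0.277], [-0.003, 0.097, 0.282]]
side 166
[[-0.008, 0.076, 0.178], [0.014, 0.092, 0.18], [-0.011, 0.059, 0.181], [0.01, 0.092, 0.181], [0.018, 0.064, 0.183], [0.005, 0.08, 0.185], [-0.002, 0.081, 0.187], [0.014, 0.092, 0.189], [0.006, 0.091, 0.192], [0.002, 0.081, 0.195], [-0.006, 0.09, 0.2], [-0.006, 0.101, 0.202], [0.005, 0.098, 0.205], [-0.008, 0.096, 0.21], [-0.002, 0.111, 0.213], [-0.004, 0.114, 0.216], [0.003, 0.112, 0.219], [0.001, 0.117, 0.226], [-0.006, 0.117, 0.228], [-0.004, 0.113, 0.23], [-0.004, 0.144, 0.234], [-0.003, 0.134, 0.239], [0.001, 0.155, 0.248], [-0.008, 0.152, 0.252], [0.002, 0.096, 0.267], [-0.017, 0.094, 0.272], [-0.013, 0.095, 0.275], [0.004, 0.099, 0.277]]
```

The pawl now lies thrown over, with its lip near lift y = 150-170 mm, z = 250 mm. I'll retract the bar and check the clearances around the lever.

Call:
{"op": "arm_command", "data": {
  "targets": [0,0,0,20,0,0,1,0,0,0,50,0,0,1,0,0,0,65,0,0,1,0,0,0,70,-30,0,1,0,0,0,70,-75,0,1,0,0,0,70,-120,0,1,0,0,0,70,-165,0,1,0,0,0,70,-190,0,1,0,0,0,70,-196,0,1,0,0,0,70,-196,0,1]
}}

```text
time: 13.65
tool_pos: [0.3601, -0.0948, 0.2305]
ee_rot: [3.141, -0.0, -2.987]
wrist_force: [-0.6, 0.3, -1.9]
width: 0.0153
finger_force: 30.0
```

Run:
```python
from h import *
o=robot.get_obs();print(lift(o['tool_pos']),o['ee_rot'],o['joint_positions'].round(2))
for n in("scene","side"):
    s=snap(n);L=lift(cloud(s));h=cv2.cvtColor(s['color'],cv2.COLOR_RGB2HSV)
    m=(h[...,0]>5)&(h[...,0]<20)&(h[...,1]>180)&(h[...,2]>120)&(abs(L[...,0])<.2)&(abs(L[...,1]+.15)<.15)
    print(n,"orange",m.sum(),np.nanpercentile(L[m],[2,98],axis=0).round(3).tolist())
    m=(L[...,0]>.014)&(L[...,0]<.1)&(L[...,1]>-.12)&(L[...,1]<.03)&(L[...,2]>.05)&(L[...,2]<.27)&(h[...,1]<100)
    print("column",m.sum(),np.nanpercentile(L[m],[2,98],axis=0).round(3).tolist())
    m=(abs(L[...,0]+.028)<.016)&(abs(L[...,1]+.098)<.02)&(abs(L[...,2]-.17)<.025)
    print("ball",m.sum(),L[m].mean(0).round(4),L[m].min(0).round(3),L[m].max(0).round(3))
```

```text
[-0.16273607 -0.09807453  0.2305108 ] [ 3.14093218e+00 -3.27093661e-04 -2.98742877e+00] [-0.41 -0.32  1.64  0.    1.82 -2.14]
scene orange 468 [[-0.002, -0.193, 0.006], [0.051, -0.141, 0.167]]
column 591 [[0.016, -0.04, 0.074], [0.094, 0.028, 0.26]]
ball 54 [-0.0293 -0.089   0.1784] [-0.04  -0.105  0.165] [-0.015 -0.079  0.19 ]
side orange 779 [[-0.002, -0.216, 0.004], [0.057, -0.175, 0.166]]
column 792 [[0.015, -0.047, 0.054], [0.097, 0.014, 0.256]]
ball 50 [-0.0309 -0.1009  0.1756] [-0.041 -0.109  0.162] [-0.016 -0.088  0.185]
```

Call:
{"op": "arm_command", "data": {
  "targets": [0,-7,0,0,0,-5,1,0,-14,0,-5,0,-10,1,0,-21,0,-20,0,-10,1,0,-28,0,-50,0,-10,1,0,-28,0,-85,0,-10,1,0,-28,0,-115,0,-10,1,0,-28,0,-135,0,-5,1,0,-28,0,-142,0,15,1,0,-28,0,-142,0,35,1,0,-28,0,-142,0,42,1,0,-28,0,-142,0,42,1,0,-28,0,-142,0,42,1]
}}

```text
time: 14.95
tool_pos: [0.5008, -0.0714, 0.1898]
ee_rot: [-3.141, 0.49, -2.983]
wrist_force: [-0.7, 0.1, -1.2]
width: 0.015
finger_force: 30.0
```

Run:
```python
from h import *
o=robot.get_obs();T=R.from_euler('xyz',o['ee_rot']).as_matrix();tip=o['tool_pos']-.025*T[:,2]
print("tip lift",lift(tip),"tcp",lift(o['tool_pos']),o['ee_rot'],o['joint_positions'].round(2),o['wrist_force'])
s=snap("side");L=lift(cloud(s));
m=(abs(L[...,0]+.028)<.03)&(abs(L[...,1]+.098)<.03)&(L[...,2]>.14)&(L[...,2]<.24)
Q=L[m];print(Q[np.argsort(Q[:,2])][::max(1,len(Q)//25)].round(3).tolist())
print(robot.get_obs()['time'])
```

```text
tip lift [-0.03184314 -0.09693127  0.21187905] tcp [-0.02007016 -0.09693861  0.18982464] [-3.1406811   0.49033162 -2.98320124] [-0.46 -0.39  1.86  0.29  1.28 -2.22] [-0.68741398  0.13748299 -1.17544555]
[[-0.035, -0.072, 0.158], [-0.035, -0.105, 0.164], [-0.035, -0.105, 0.169], [-0.021, -0.107, 0.17], [-0.039, -0.107, 0.171], [-0.033, -0.102, 0.174], [-0.037, -0.102, 0.175], [-0.031, -0.106, 0.177], [-0.02, -0.089, 0.178], [-0.022, -0.102, 0.179], [-0.032, -0.1, 0.181], [-0.024, -0.098, 0.181], [-0.027, -0.105, 0.183], [-0.054, -0.103, 0.215], [-0.048, -0.105, 0.218], [-0.04, -0.12, 0.222], [-0.057, -0.101, 0.222], [-0.042, -0.116, 0.224], [-0.053, -0.109, 0.227], [-0.047, -0.12, 0.228], [-0.026, -0.102, 0.23], [-0.043, -0.117, 0.233], [-0.037, -0.121, 0.234], [-0.029, -0.102, 0.235], [-0.053, -0.117, 0.236], [-0.04, -0.119, 0.237], [-0.02, -0.105, 0.238], [-0.027, -0.097, 0.239]]
15.0
```

Call:
{"op": "arm_command", "data": {
  "targets": [0,0,0,4.7,0,8.8,1,0,0,0,9.4,0,17.7,1,0,0,0,12.7,-1,23.8,1,0,0,0,15,-2,28.3,1,0,0,0,17.8,-4,33.6,1,0,0,0,21.8,-7,41.1,1,0,0,0,21.8,-7,41.1,1]
}}

```text
time: 15.7
tool_pos: [0.5009, -0.0787, 0.1401]
ee_rot: [3.14, 0.486, -2.986]
wrist_force: [-0.1, 0.3, -2.5]
width: 0.0155
finger_force: 30.0
```

```bash
cat > chk.py <<'E'
from h import *
o=robot.get_obs();T=R.from_euler('xyz',o['ee_rot']).as_matrix();tip=o['tool_pos']-.025*T[:,2]
print("tip lift",lift(tip).round(4),o['wrist_force'].round(2),o['width'])
for n in("scene","side"):
    s=snap(n);L=lift(cloud(s))
    h=cv2.cvtColor(s['color'],cv2.COLOR_RGB2HSV)
    m=(L[...,0]>.03)&(L[...,0]<.11)&(abs(L[...,1]-.108)<.045)&(L[...,2]>.1)&(L[...,2]<.3)
    Q=L[m];
    if len(Q): print(n,"bottle top",np.percentile(Q[:,2],[90,98,100]).round(3),"xy range",np.percentile(Q[Q[:,2]>.16][:,:2],[3,97],axis=0).round(3).tolist())
    m=(abs(L[...,0]+.028)<.02)&(abs(L[...,1]+.095)<.03)&(L[...,2]>.04)&(L[...,2]<tip[2]+.003)
    Q=L[m]; print("ball",m.sum(),Q.mean(0).round(3) if len(Q) else '',Q.max(0).round(3) if len(Q) else '')
    m=(L[...,0]>.02)&(L[...,0]<.12)&(L[...,1]>.052)&(L[...,1]<.165)&(L[...,2]>.04)&(L[...,2]<.13);print("tray",np.round(np.percentile(L[m][:,2],[5,30,50,70,95]),3))
E
python3 chk.py
```

```text
tip lift [-0.0328 -0.1043  0.1622] [-0.11  0.27 -2.47] 0.01551923729395834
scene bottle top [0.259 0.267 0.27 ] xy range [[0.037, 0.1], [0.094, 0.149]]
ball 53 [-0.028 -0.087  0.152] [-0.015 -0.067  0.165]
tray [0.096 0.1   0.103 0.106 0.125]
side bottle top [0.254 0.264 0.267] xy range [[0.035, 0.076], [0.092, 0.122]]
ball 34 [-0.03  -0.11   0.151] [-0.016 -0.099  0.163]
tray [0.097 0.104 0.113 0.12  0.129]
```

Call:
{"op": "arm_command", "data": {
  "targets": [0,0,0,2.1,-1,4,1,0,0,0,4.2,-2,7.9,1,0,0,0,8.7,-3.5,16.3,1,0,0,0,13.1,-4,24.7,1,0,0,0,17.6,-3.5,33.1,1,0,0,0,21.8,-2,41,1,0,0,0,26.3,0,49.4,1,0,0,0,30.5,2.5,57.4,1,0,0,0,34.5,6,64.9,1,0,0,0,36.5,8,68.7,1,0,0,0,38.5,10.5,72.4,1,0,0,0,38.5,10.5,72.4,1]
}}

```text
time: 17.0
tool_pos: [0.4996, -0.0676, 0.0592]
ee_rot: [3.14, 0.488, -2.984]
wrist_force: [0.0, 0.7, -1.7]
width: 0.0152
finger_force: 30.0
```

```bash
python3 chk.py
```

```text
tip lift [-0.0325 -0.0931  0.0813] [ 0.01  0.73 -1.68] 0.015179141681318058
scene bottle top [0.236 0.241 0.245] xy range [[0.038, 0.097], [0.096, 0.149]]
ball 26 [-0.031 -0.08   0.072] [-0.015 -0.068  0.084]
tray [0.069 0.074 0.077 0.088 0.122]
side bottle top [0.229 0.236 0.239] xy range [[0.036, 0.075], [0.092, 0.122]]
ball 26 [-0.029 -0.097  0.07 ] [-0.016 -0.085  0.081]
tray [0.069 0.075 0.109 0.118 0.128]
```

Call:
{"op": "arm_command", "data": {
  "targets": [0,0,0,2,2.5,3.5,1,0,0,0,3.8,5,7.1,1,0,0,0,5.6,8,10.6,1,0,0,0,7.5,11,14.1,1,0,0,0,8.2,12,15.4,1,0,0,0,8.2,12,15.4,1]
}}

```text
time: 17.7
tool_pos: [0.4997, -0.0594, 0.0464]
ee_rot: [-3.133, 0.492, -2.98]
wrist_force: [-12.9, -6.1, 15.6]
width: 0.0149
finger_force: 42.8
```

```bash
python3 chk.py
```

```text
tip lift [-0.0311 -0.0847  0.0684] [-12.89  -6.14  15.64] 0.014851744956203073
scene bottle top [0.231 0.235 0.243] xy range [[0.039, 0.097], [0.096, 0.149]]
ball 18 [-0.032 -0.071  0.06 ] [-0.017 -0.065  0.07 ]
tray [0.064 0.069 0.072 0.087 0.123]
side bottle top [0.226 0.232 0.233] xy range [[0.036, 0.076], [0.093, 0.122]]
ball 22 [-0.03  -0.088  0.057] [-0.016 -0.075  0.063]
tray [0.064 0.072 0.109 0.117 0.127]
```

The push shows about 20 N with the arm stopped 2 mm short of its target, and the bottle top is at 233 mm. So the tray is fully down. I'll back off and undo the tilt.

Call:
{"op": "arm_command", "data": {
  "targets": [0,0,0,0,0,-8,1,0,0,0,0,0,-25,1,0,0,0,0,0,-60,1,0,0,0,0,0,-100,1,0,0,0,-20,0,-140,1,0,0,0,-35,0,-175,1,0,5,0,-20,0,-205,1,0,13,0,10,0,-225,1,0,21,0,35,0,-235,1,0,28,0,41,0,-235,1,0,28,0,41,0,-235,1,0,28,0,41,0,-235,1]
}}

```text
time: 19.0
tool_pos: [0.3536, -0.0787, 0.2298]
ee_rot: [3.14, -0.0, -2.983]
wrist_force: [-0.4, 0.5, -1.6]
width: 0.0151
finger_force: 30.0
```

```bash
python3 chk.py
python3 - <<'E'
from h import *
o=robot.get_obs();print(o['tool_pos'],o['ee_rot'],o['joint_positions'].round(2),o['time'])
s=snap("scene");L=lift(cloud(s))
m=(abs(L[...,0])<.02)&(L[...,2]>.2)&(L[...,2]<.3)&(L[...,1]>.1)&(L[...,1]<.2);print("pawl",m.sum(),L[m].max(0))
m=(abs(L[...,0]+.028)<.02)&(abs(L[...,1]+.09)<.03)&(L[...,2]>.03)&(L[...,2]<.2);print("ball",m.sum(),L[m].mean(0),L[m].max(0))
w=snap("wrist");P=cloud(w)
v=np.arange(80,280,12);print(P[v,321].round(3).tolist())
E
```

```text
tip lift [-0.1667 -0.0812  0.2548] [-0.42  0.51 -1.6 ] 0.015143118458299522
scene bottle top [0.231 0.236 0.239] xy range [[0.038, 0.096], [0.095, 0.149]]
ball 39 [-0.03  -0.076  0.063] [-0.015 -0.067  0.073]
tray [0.064 0.069 0.072 0.086 0.123]
side bottle top [0.225 0.232 0.235] xy range [[0.036, 0.075], [0.093, 0.122]]
ball 54 [-0.031 -0.082  0.063] [-0.016 -0.065  0.077]
tray [0.064 0.071 0.108 0.116 0.126]
[ 0.35300034 -0.07917116  0.23057824] [ 3.14111364e+00  1.24534323e-03 -2.98446709e+00] [-0.38 -0.35  1.66  0.    1.83 -2.11] 19.1
pawl 88 [0.00906398 0.17080137 0.26140924]
ball 43 [-0.03057022 -0.07392582  0.06367959] [-0.01580231 -0.06083344  0.07784978]
[[0.256, -0.096, 0.281], [0.261, -0.095, 0.281], [0.267, -0.094, 0.281], [0.272, -0.093, 0.281], [0.278, -0.092, 0.282], [0.284, -0.091, 0.281], [0.29, -0.091, 0.281], [0.296, -0.09, 0.28], [0.302, -0.089, 0.282], [0.309, -0.088, 0.28], [0.315, -0.087, 0.281], [0.322, -0.085, 0.281], [0.328, -0.085, 0.283], [0.335, -0.083, 0.283], [0.342, -0.082, 0.284], [0.349, -0.081, 0.283], [0.356, -0.08, 0.283]]
```

Call:
{"op": "arm_command", "data": {
  "targets": [0,0,0,0,15,-20,1,0,0,0,0,45,-45,1,0,0,0,0,85,-50,1,0,0,0,0,125,-50,1,0,0,0,-5,165,-50,1,0,0,0,-10,205,-50,1,0,0,-1,-20,245,-50,1,0,0,-2,-40,285,-50,1,0,0,-3,-65,325,-45,1,0,0,-4,-95,365,-30,1,0,0,-4.6,-120,400,0,1,0,0,-4.6,-140,425,40,1,0,0,-4.6,-150,437,80,1,0,0,-4.6,-153.3,440.6,120,1,0,0,-4.6,-153.3,440.6,145,1,0,0,-4.6,-153.3,440.6,150,1,0,0,-4.6,-153.3,440.6,150,1,0,0,-4.6,-153.3,440.6,150,1]
}}

```text
time: 21.0
tool_pos: [0.4372, 0.3801, 0.0836]
ee_rot: [3.14, 0.004, -2.905]
wrist_force: [0.5, 0.6, -1.3]
width: 0.0152
finger_force: 30.0
```

Run:
```python
from h import *
o=robot.get_obs();print(o['tool_pos'],o['ee_rot'])
w=snap("wrist");P=cloud(w);v=np.arange(70,240,12)
print(P[v,321].round(3).tolist())
g=np.array([.4355,.3803]);h=np.radians(13.6);e=np.array([np.cos(h),np.sin(h)])
for n in("scene","wrist"):
    P=cloud(w if n=="wrist" else snap(n));d=P[...,:2]-g;a=d@e;b=d@[-e[1],e[0]]
    m=(abs(a)<.12)&(abs(b)<.02)&(P[...,2]>.1)&(P[...,2]<.14);print(n,m.sum(),a[m].min(),a[m].max(),b[m].mean())
    m=(abs(abs(a)-.045)<.012)&(abs(b)<.03)&(P[...,2]>.05)&(P[...,2]<.075);print("notch",m.sum(),b[m].min() if m.any() else'',b[m].max() if m.any() else'',a[m].mean() if m.any() else'')
```

```text
[0.43724938 0.38014463 0.08359957] [ 3.1398009   0.00431375 -2.90493213]
[[0.32, 0.35, 0.001], [nan, nan, nan], [0.348, 0.357, 0.134], [0.353, 0.359, 0.135], [0.359, 0.36, 0.133], [0.364, 0.361, 0.134], [0.37, 0.363, 0.134], [0.376, 0.364, 0.134], [0.382, 0.366, 0.133], [0.388, 0.367, 0.134], [0.394, 0.368, 0.135], [0.401, 0.37, 0.134], [0.408, 0.372, 0.133], [0.414, 0.373, 0.135], [0.421, 0.375, 0.136]]
scene 205 -0.09953722703995704 0.10147110114462163 0.0020898403943702738
notch 63 -0.02033438395869349 0.025618207965159664 -0.018831865720168497
wrist 7351 -0.100772801794913 0.09708048557083428 -0.0014990664690644317
notch 626 -0.023654771617974444 0.022211606527860903 -0.04731044104003212
```

Call:
{"op": "arm_command", "data": {
  "targets": [0,0,0,0,0,15,1,0,0,0,0,0,35,1,0,0,0,0,0,52,1,0,0,0,0,0,62,1,0,0,0,0,0,67,1,0,0,0,0,0,69.5,1,0,0,0,0,0,69.5,1,0,0,0,0,0,69.5,1]
}}

```text
time: 21.9
tool_pos: [0.4365, 0.38, 0.0122]
ee_rot: [3.141, 0.002, -2.904]
wrist_force: [0.8, 0.8, -1.4]
width: 0.0146
finger_force: 30.0
```

Call:
{"op": "arm_command", "data": {
  "targets": [0,0,0,0,0,0.6,1,0,0,0,0,0,0.6,0.5,0,0,0,0,0,0.6,-0.2,0,0,0,0,0,0.6,-1,0,0,0,0,0,0.6,-1,0,0,0,0,0,0.6,-1,0,0,0,0,0,0.6,-1,0,0,0,0,0,0.6,-1,0,0,0,0,0,0.6,-1,0,0,0,0,0,0.6,-1,0,0,0,0,0,0.6,-1,0,0,0,0,0,-30,-1,0,0,0,0,0,-80,-1,0,0,0,0,0,-130,-1,0,0,0,0,0,-180,-1,0,0,0,0,0,-200,-1,0,0,0,0,0,-200,-1,0,0,0,0,0,-200,-1]
}}

```text
time: 23.7
tool_pos: [0.4357, 0.3795, 0.2104]
ee_rot: [-3.141, -0.001, -2.904]
wrist_force: [0.6, -0.2, -0.6]
width: 0.0941
finger_force: 0.0
```

```bash
python3 chk.py
python3 - <<'E'
from h import *
o=robot.get_obs();print(o['tool_pos'],o['width'],o['time'])
w=snap("wrist");P=cloud(w)
g=np.array([.4355,.3803]);h=np.radians(13.6);e=np.array([np.cos(h),np.sin(h)])
d=P[...,:2]-g;a=d@e;b=d@[-e[1],e[0]]
m=(abs(a)<.12)&(abs(b)<.006)&(P[...,2]>.052)&(P[...,2]<.075);print(m.sum(),a[m].min(),a[m].max())
for lo in np.arange(-.1,.1,.04):
    k=m&(a>lo)&(a<lo+.04);print(round(lo,2),P[k][:,2].mean().round(4),b[k].mean().round(4))
L=lift(cloud(snap("scene")));m=(abs(L[...,0])<.02)&(L[...,2]>.2)&(L[...,2]<.3)&(L[...,1]>.1)&(L[...,1]<.2);print("pawl",m.sum(),L[m].max(0) if m.any() else'')
cv2.imwrite("pics/fin.png",np.hstack([w['color'][100:400,160:480],snap("side")['color'][120:420,230:550][:280] if 0 else cv2.resize(snap("side")['color'][130:280,250:410],(320,300))])[...,::-1])
E
```

```text
tip lift [-0.0139  0.3586  0.2354] [ 0.58 -0.2  -0.63] 0.0940900684653241
scene bottle top [0.195 0.203 0.208] xy range [[0.037, 0.118], [0.07, 0.145]]
ball 12 [-0.035 -0.072  0.057] [-0.026 -0.066  0.064]
tray [0.064 0.069 0.073 0.083 0.12 ]
side bottle top [0.226 0.231 0.233] xy range [[0.036, 0.075], [0.093, 0.124]]
ball 52 [-0.03  -0.083  0.063] [-0.017 -0.066  0.075]
tray [0.064 0.072 0.107 0.117 0.128]
[0.43490081 0.37894956 0.20826966] 0.09392587764001546 23.8
1533 -0.10048861117736613 0.09812938055827321
-0.1 0.0608 -0.0005
-0.06 0.0611 -0.0005
-0.02 0.0627 -0.0001
0.02 0.0608 -0.0004
0.06 0.0605 -0.0007
pawl 10 [0.00733084 0.17162015 0.25956572]
```

View pics/fin.png

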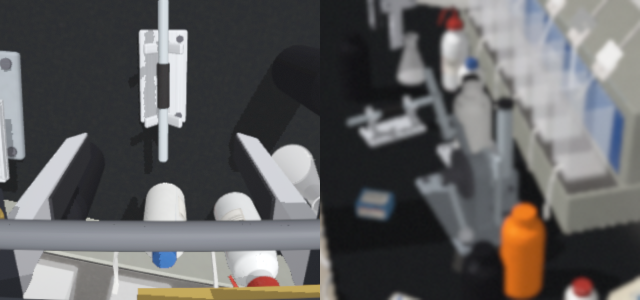

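The bar lies level in both notches (left half, (163,85)). In the side view the pawl is thrown back, the bottle stands on the lowered tray, and the other things are in place. Handing in.

```bash
python3 -c "
from bench import robot
print(robot.close_job())"
```

```text
the job is handed in; nothing more can be done
None
```

The job is handed in at about 24 s of the 58 s allowed: the bar threw the pawl back and it stayed, the tray is fully down with the bottle standing on it, and the bar is back in its two notches. My first grasp closed on top of the bar without gripping it, because the fingers end 25 mm short of the reported TCP, and the bar stayed in its rest; the judge's result was not shown.

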